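Chuck up the paddle blank and hold the spring clamp open over its glued edge

TASK

The wooden paddle blank still stands loose in the chuck: swing the chuck's lever clockwise (seen from above) until all four jaws grip its foot firmly. Then squeeze the handles of the larger spring clamp, the one on the tray's near wall, so that its jaws gape, take it off the tray and lower it over the middle of the blank's top edge, so that the edge is well inside the mouth with a pad on either side and the clamp touches no wood. Finish there, still holding the clamp squeezed open and still while I line up the two glued leaves: do not let it bite, do not knock the blank, and leave the other things where they are.

Things in the scene. Friction and masses are not known exactly. Their poses are not given: they have to be found in the camera images.
- chuck: fixed steel four-jaw chuck, jaws up, on a round flange 140 mm across; 52 mm high to its upper face, on which the blank's foot stands, 74 mm to the tops of the jaws. Its knurled sleeve is 100 mm across, 20 to 44 mm above the table. Origin: centre of its underside on the table; z is the chuck's axis
- sleeve (a joint): angle of the chuck's sleeve and lever, rad, growing clockwise seen from above; 0 fully open, stop at 1.4; starts below 0.25. The lever drags with 3 N or less. The jaws close 5 mm per rad, meet the foot at about 0.8 and press from there: 7 to 11 N at the handle, at 1.05 to 1.15, is firm. Let go, it springs back about 0.15 and stays, the jaws still firm
- lever_grip (a point): point on the lever's upright wooden handle, in front of the chuck (robot side), 125 mm from the chuck's axis, 80 mm above the table. The handle is 21 mm across there and stands free, 40 to 100 mm above the table; the lever below is a level rod 12 mm thick, 32 mm above the table. It travels on a circle about the axis
- jaw_1: one of the chuck's four identical steel jaws, which slide together towards its axis as the sleeve turns; origin: that of the chuck, shifted by the jaw's travel
- jaw_2: one of the chuck's four identical steel jaws, which slide together towards its axis as the sleeve turns; origin: that of the chuck, shifted by the jaw's travel
- jaw_3: one of the chuck's four identical steel jaws, which slide together towards its axis as the sleeve turns; origin: that of the chuck, shifted by the jaw's travel
- jaw_4: one of the chuck's four identical steel jaws, which slide together towards its axis as the sleeve turns; origin: that of the chuck, shifted by the jaw's travel
- blank: a loose turned wooden paddle blank, 0.16 kg, 114 mm tall, upright in the chuck: round foot 26 mm across and 24 mm high, bead and thin neck, then a flat head 90 mm wide, 14 mm thick (two 7 mm leaves face to face) and 62 mm high. Origin: centre of the foot's underside; x along the head's width, y through its thickness, z up
- head_edge (a point): the middle of the head's straight top edge, 114 mm above the blank's origin (166 mm above the table); axes as the blank's: x along the edge, y through the 14 mm thickness, z up
- tray: a fixed open wooden tray 150 mm deep (its x), 230 mm wide (its y), 60 mm high, with 8 mm walls. Origin: centre of its underside; its near wall, towards the robot, is at -x. A much smaller clamp of the same kind is fixed on the far wall and is not used
- clip: the larger spring clamp, 0.12 kg, 110 mm tall, dark steel, black rubber grips and pads, astride the tray's near wall, handles up. Origin: the rivet, 93 mm above the table at the start. x: the rivet's axis, along the wall; y: across the wall, the way the handles spread and the jaws open; z up (the frame is one half's: it leans 0.3 rad when wide open)
- clip_half (a joint): angle between the clamp's halves, rad: 0 as clipped on the wall (pads 8 mm apart), 0.6 wide open, at its stop. Pressed 48 mm from the rivet, each handle takes 6 N at 0 and 12 N at 0.6; a grip of 20 to 30 N holds it wide open
- handle_end (a point): upper end of one handle, on its outer face, 60 mm above the rivet at the start; there the handles are 65 mm over all and 25 mm wide along the rivet's axis, and they narrow towards the rivet. Fingers 48 mm above the rivet press them together until they stand parallel, 30 mm over all, 18 to 62 mm above the rivet
- pad_a (a point): centre of the inner face of one jaw pad (22 mm wide along the rivet's axis, 15 mm high), 45 mm below the rivet at the start. Wide open, both pad centres are 42 mm below the rivet and 17 mm either side of the middle; the mouth is 39 mm wide at its tip, 30 mm at the pads' upper ends, and free up to 12 mm below the rivet
- pad_b (a point): the same point of the other jaw pad
- oak_strip_a: loose oak strip 36 x 170 x 22 mm lying behind the chuck, a bystander; origin: centre of its underside
- jack_plane: loose hand plane 133 x 375 x 64 mm lying on its cheek at the right, a bystander; origin: centre of its underside
- oak_strip_b: loose thin oak strip 24 x 150 x 19 mm lying in the tray, a bystander; origin: centre of its underside
There are look-alikes about, which are no part of the job. Several things have the shape of the clip; the one meant has the colours described above.

How it is judged:
On the way, in this order (a step that is already met when the one before it is completed fails the run):
1. all four jaws of the chuck grip the blank's foot (contact force between each of jaw_1, jaw_2, jaw_3, jaw_4 and blank above 6 N), for 0.3 s.
2. the larger spring clamp is squeezed open in the fingers and lifted off the tray (value of joint clip_half above 0.4 rad and distance of clip from where it was at the start of the episode above 0.04 m and contact force between clip and tray below 0.1 N and contact force between the fingers and clip above 3 N), for 0.2 s.
At the end, for the whole second after the job is handed in: Each jaw presses the upright, centred (4 mm) blank with over 4 N. The fingers hold the clamp open (over 0.4 rad), still, touching no wood: a pad on each side of the head, centres over 8.5 mm from its mid-plane, 10 to 34 mm below its edge, within 15 mm of the middle, square within 0.25 rad (contact force between each of jaw_1, jaw_2, jaw_3, jaw_4 and blank above 4 N and angle between blank's own z axis and vertical below 0.08 rad and horizontal distance between blank and chuck below 0.004 m and height (world z) of blank below 0.056 m and value of joint clip_half above 0.4 rad and contact force between the fingers and clip above 3 N and contact force between clip and blank below 0.3 N and contact force between clip and tray below 0.1 N and angle between the x axis of clip and the x axis of blank, either way round below 0.25 rad and linear speed of clip below 0.02 m/s and z of pad_a in the frame of head_edge between -0.034 and -0.01 m and x of pad_a in the frame of head_edge between -0.015 and 0.015 m and z of pad_b in the frame of head_edge between -0.034 and -0.01 m and x of pad_b in the frame of head_edge between -0.015 and 0.015 m and ((y of pad_a in the frame of head_edge above 0.0085 m and y of pad_b in the frame of head_edge below -0.0085 m) or (y of pad_b in the frame of head_edge above 0.0085 m and y of pad_a in the frame of head_edge below -0.0085 m))); the arm keeps its last pose, push and grip.
It fails at once if the clamp bites on the blank or knocks it (contact force between clip and blank above 8 N).
It fails at once if the blank is tipped over or pulled out of the chuck (angle between blank's own z axis and vertical above 0.25 rad or height (world z) of blank above 0.07 m).
It fails at once if a bystander is pushed away (distance of any of oak_strip_a, jack_plane, oak_strip_b from where it was at the start of the episode above 0.03 m).
It also fails if it takes over 58 s, if anything falls off the work surface, if the arm or the gripper's body presses on something with over 40 N, if the wrist force passes 120 N, or if a joint passes its speed limit or range.

ROBOT

A 7-joint arm with a two-finger parallel gripper is mounted at the origin on a cart in front of the work surface, level with it; the furniture and walls round the work are solid. World frame = base frame: x ahead of the robot, y to its left, z up, the work surface at z = 0. Lengths are in m, angles in rad, forces in N, time in s.
With the tool pointing down it reaches from about 0.4 to 0.875 m from the base axis. Payload 6.5 kg.
Tool frame: the origin (TCP) lies midway between the tips of the shut fingers; the grasp point (between the pads) lies grasp_offset behind it (grasp_offset is the distance from the TCP to the grasp point, in m); z points along the fingers, y is the line along which they close (so a half turn about z gives the same grasp; the last joint's range is limited). The gripper opens to 88 mm and grips with 3 to 60 N. Pads are 18 mm wide; open, the fingers measure 123 mm over their backs; the gripper's body (75 mm by 187 mm) begins 45 mm behind the grasp point.
Start: joints at [-1.214, 0.536, -0.004, 1.538, 0.003, 1.067, -0.071], TCP at [0.267, 0.593, 0.239] pointing down, gripper open.
Joint ranges: [-2.7, 2.7], [-0.37, 2.16], [-1.27, 1.26], [0.24, 2.4], [-1.31, 4.45], [0.19, 1.91], [-2.76, 2.76]. Speed limits (rad/s): [2.39, 2.39, 3.14, 3.14, 3.14, 3.14, 3.14].

INTERFACE

Orientations are given as a unit quaternion [x, y, z, w].
In Python, from cell import * gives the robot as it stands. The module is installed in compiled form; this text tells all that it offers. Calls block until the motion is done:
- move_ptp(position, orientation): joint-space move of the TCP to a pose.
- move_straight(position, vel=0.15, orientation=None): straight line of the TCP; orientation=None keeps the orientation; vel is the mean speed in m/s.
- move_j(angles): joint-space move.
- gripper_open() and close(squeeze=None): open the fingers fully, or close them until they stop; squeeze is the grip in N (None keeps the last).
- hold(seconds).
- ik(position, orientation): joint angles nearest the present ones, or None.
- read_camera(name): name is "scene" or "top"; returns a dict with "image" (480x640x3 uint8, red, green, blue), "vfov" (degrees; the focal length in pixels is half the picture's height over the tangent of half this angle, whatever the lens; pixels are square), "cx", "cy" (the principal point, pixels), "position" and "attitude" of the camera in the world. Camera axes: x right, y up, looking along -z (the intrinsics and any distortion apply to the point x, -y, -z); pixel columns grow to the right and rows downward; lengths in m; the calibration is good to about 2 mm. A picture is of the moment at which its call begins. There is no depth.
A pose or a line that the arm cannot do raises IKError and nothing moves.
- close_job(): hands the job in; it is judged then, once.
Readings, each from a call of its own:
- current_t(): time.
- current_joints(): joint angles.
- current_dq(): joint speeds.
- current_tau(): joint torques, N m.
- current_tool_pos(): TCP position.
- current_tool_rot(): TCP orientation.
- current_force(): force on the tool from outside, world axes, zero at the start.
- current_ft_torque(): the same for the moment, N m.
- current_finger_gap(): finger opening in m.
- current_grasp_force(): force on a finger pad.
Only numpy, scipy, OpenCV 4.12 (cv2) and the standard library are available. Lean on these libraries where they do the work, as an engineer would, in place of code of your own. Each camera call takes 0.05 s, during which the arm holds its last target. There are 200 camera calls.

## Working session

There is one attempt and no reset: what is moved stays moved. The work goes in short steps, each a Python script; the robot and the scene stay as the last script left them, time stands still between calls to the robot, and variables do not carry over. Pictures are saved under pics/ and viewed, at most 10 in all, crops included, and the job is handed in when it is done.

```bash
mkdir -p pics; ls; python3 - <<'E'
from cell import *
import cv2,numpy as np
for n in("scene","top"):
    c=read_camera(n); cv2.imwrite(f"pics/{n}0.png",c["image"][:,:,::-1])
    print(n,{k:(v.tolist() if hasattr(v,'tolist') else v) for k,v in c.items() if k!="image"})
print(current_t(),current_tool_pos(),current_tool_rot(),current_finger_gap(),grasp_offset)
E
```

```text
pics
scene {'vfov': 42.573643680775646, 'cx': 317.87767870876763, 'cy': 252.1713183301827, 'position': [-0.6201010338269408, -0.9024247107828064, 0.9349981179905003], 'attitude': [0.448146858231869, -0.22156661828451293, -0.3823017699303889, 0.7771216016988346]}
top {'vfov': 42.556522118178215, 'cx': 324.3576438304773, 'cy': 231.67264570410507, 'position': [-0.10825094529064873, 0.10486453767029562, 1.6461046432107649], 'attitude': [-0.12528395846393328, 0.1499599938390384, 0.7568212476262205, -0.6237287304116221]}
0.1 [0.26649108 0.59228792 0.23795617] [ 2.09799804e-01  9.77744082e-01 -7.36505192e-04 -1.00461316e-04] 0.0884409592273584 0.0187
```

View pics/scene0.png

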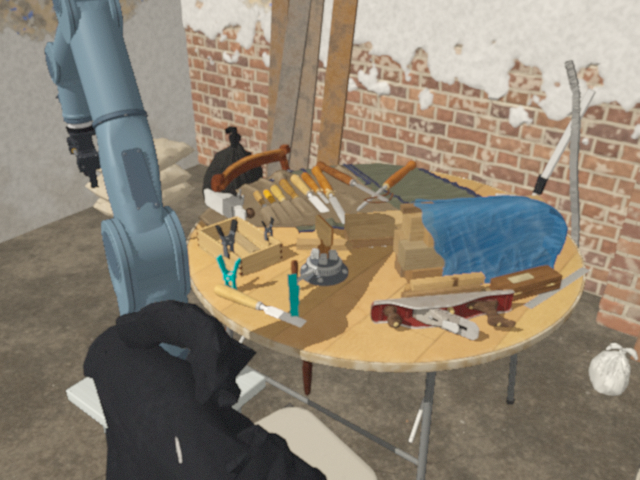

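View pics/top0.png

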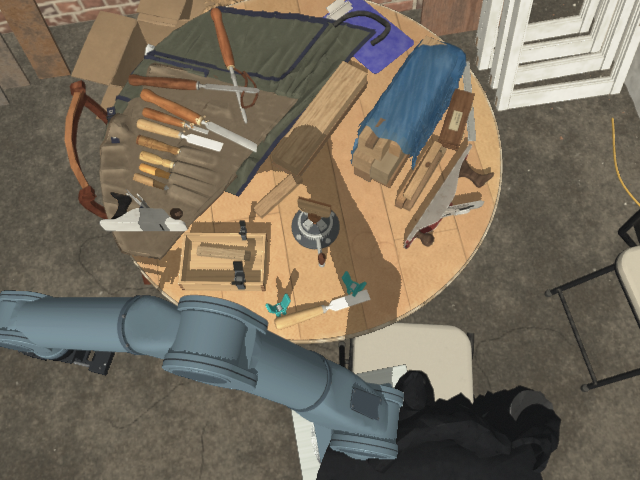

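Candidates with the clamp's shape: the dark one on the tray's near wall (top 238,270; scene 228,235), a small dark one on the far wall (243,230), and teal ones at (278,305) and (352,285). The dark one on the near wall fits the description. I'll confirm it in enlarged crops.

```bash
python3 - <<'E'
import cv2
t=cv2.imread("pics/top0.png")[180:330,170:370]; cv2.imwrite("pics/topc.png",cv2.resize(t,(800,600),interpolation=cv2.INTER_CUBIC))
t=cv2.imread("pics/scene0.png")[185:305,190:350]; cv2.imwrite("pics/scc.png",cv2.resize(t,(800,600),interpolation=cv2.INTER_CUBIC))
E
```

```text
(no output)
```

View pics/topc.png

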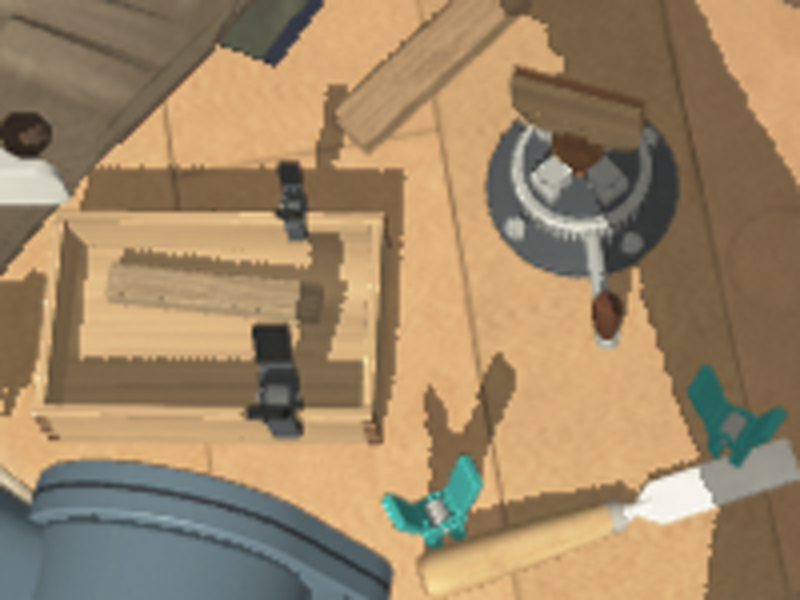

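View pics/scc.png

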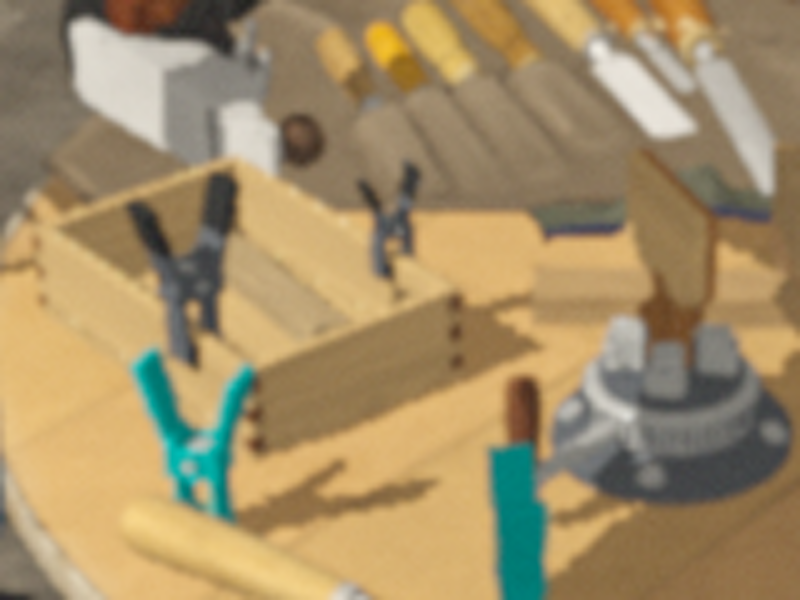

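The crops confirm it. The larger clamp is black and dark steel, astride the tray's near wall (top crop about 277,385). The far-wall one is much smaller, and the teal ones are look-alikes. The chuck with its blank is at top crop (580,180), and the lever handle's top is brown at (607,310).

```bash
cat > h.py <<'E'
import numpy as np
from scipy.spatial.transform import Rotation as R
CAM={'scene':(42.573643680775646,317.87767870876763,252.1713183301827,[-0.6201010338269408,-0.9024247107828064,0.9349981179905003],[0.448146858231869,-0.22156661828451293,-0.3823017699303889,0.7771216016988346]),
'top':(42.556522118178215,324.3576438304773,231.67264570410507,[-0.10825094529064873,0.10486453767029562,1.6461046432107649],[-0.12528395846393328,0.1499599938390384,0.7568212476262205,-0.6237287304116221])}
def ray(n,u,v):
    f,cx,cy,p,q=CAM[n]; f=240/np.tan(np.radians(f)/2)
    d=R.from_quat(q).apply([(u-cx)/f,-(v-cy)/f,-1]); return np.array(p),d/np.linalg.norm(d)
def plane(n,u,v,z):
    p,d=ray(n,u,v); return p+d*(z-p[2])/d[2]
def tri(a,b):  # top px, scene px
    p,d=ray('top',*a); q,e=ray('scene',*b)
    s=np.linalg.lstsq(np.c_[d,-e],q-p,rcond=None)[0]; x,y=p+s[0]*d,q+s[1]*e
    return (x+y)/2,np.linalg.norm(x-y)
def T(u,v): return 170+u/4,180+v/4
def S(u,v): return 190+u/5,185+v/5
E
python3 - <<'E'
from h import *
import cv2
np.set_printoptions(precision=4,suppress=True)
# hand-picked
print("handle top plane .1",plane('top',*T(607,305),.1)); print("handle tri",tri(T(606,305),S(521,384)))
print("head L",plane('top',*T(514,72),.166),"R",plane('top',*T(644,107),.166))
print("head L tri",tri(T(514,72),S(645,150)),"R",tri(T(644,107),S(712,210)))
# flange ellipse
print("flange",[plane('top',*T(*a),.01) for a in((486,185),(678,182),(582,277))])
for n,z in (("tray NL",(45,415)),("tray NR",(378,420)),("FR",(381,215)),("FL",(65,215))): print(n,plane('top',*T(*z),.06))
print("clip farend",tri(T(272,330),S(220,178)),"nearend",tri(T(262,410),S(141,208)))
print("rivet",plane('top',*T(281,395),.093),plane('scene',*S(197,265),.093))
img=cv2.imread("pics/top0.png");hsv=cv2.cvtColor(img,cv2.COLOR_BGR2HSV)
m=(hsv[...,2]<75).astype(np.uint8); m[:, :225]=0;m[:,252:]=0;m[:255]=0;m[292:]=0
n,l,st,c=cv2.connectedComponentsWithStats(m); print(st[1:],c[1:])
for r in range(258,292): print(r,''.join('#' if x else '.' for x in m[r,225:252]))
E
```

```text
handle top plane .1 [0.4539 0.0069 0.1   ]
handle tri (array([0.4584, 0.0062, 0.091 ]), np.float64(0.0027085265782163044))
head L [0.6038 0.0406 0.166 ] R [ 0.5621 -0.0393  0.166 ]
head L tri (array([0.6084, 0.039 , 0.1604]), np.float64(0.004394994508925528)) R (array([ 0.5637, -0.0406,  0.1666]), np.float64(0.0042877084734550845))
flange [array([0.5938, 0.0695, 0.01  ]), array([ 0.5696, -0.0669,  0.01  ]), array([0.5108, 0.0146, 0.01  ])]
tray NL [0.4634 0.3908 0.06  ]
tray NR [0.417  0.1711 0.06  ]
FR [0.564  0.1461 0.06  ]
FL [0.6062 0.3621 0.06  ]
clip farend (array([0.4621, 0.2255, 0.1446]), np.float64(0.00016909801551568635)) nearend (array([0.4117, 0.2389, 0.1417]), np.float64(0.0021736851008912947))
rivet [0.4354 0.2301 0.093 ] [0.4464 0.2332 0.093 ]
[[233 262  10   9  78]
 [232 272  14  16  98]
 [235 278   1   2   2]] [[237.6154 266.0385]
 [239.4898 278.6939]
 [235.     278.5   ]]
258 ...........................
259 ...........................
260 ...........................
261 ...........................
262 ........#########..........
263 ........#########..........
264 .
[... 190 characters left out ...]
 .........#########.........
271 ...........................
272 ............#######........
273 ...........########........
274 ...........#########.......
275 ..........##########.......
276 ..........##....####.......
277 .................###.......
278 ..........#.......#........
279 ..........#......##........
280 .................####......
281 ........#############......
282 .......############........
283 .......###########.........
284 ...........########........
285 ...........#......#........
286 ...................#.......
287 ...................#.......
288 ...........................
289 ...........................
290 ...........................
291 ...........................
```

```bash
python3 - <<'E'
from h import *
from cell import *
np.set_printoptions(precision=4,suppress=True)
print("teal2",tri(T(705,370),S(495,445)),tri(T(780,418),S(540,450)),[plane('top',*T(*a),.1) for a in((705,370),(780,418))])
def q(a): return [np.sin(a/2-np.pi/4+np.pi/2) ,0,0,0]
def down(a): # tool z down, tool y at world angle a
    y=np.array([np.cos(a),np.sin(a),0]);z=np.array([0,0,-1.]);return R.from_matrix(np.c_[np.cross(y,z),y,z]).as_quat()
for a in (np.pi/2,-np.pi/2): print(ik([.456,.006,.2],down(a)))
print(ik([.530,.114,.07],down(np.pi/2-1.14)))
E
cat >> h.py <<'E'
def down(a): # tool z down, tool y (closing line) at world angle a
    y=np.array([np.cos(a),np.sin(a),0]);z=np.array([0,0,-1.]);return R.from_matrix(np.c_[np.cross(y,z),y,z]).as_quat()
np.set_printoptions(precision=4,suppress=True)
E
```

```text
teal2 (array([ 0.3885, -0.0435,  0.1095]), np.float64(0.011705108835603129)) (array([ 0.3494, -0.0894,  0.1378]), np.float64(0.014575223322622193)) [array([ 0.3965, -0.048 ,  0.1   ]), array([ 0.3547, -0.0895,  0.1   ])]
[-0.3566  0.2651  0.2854  2.0828 -0.1024  0.8065  1.561 ]
[-0.806   0.3462  0.8431  2.1041 -0.3495  0.8331 -1.3237]
[-0.4967  0.6171  0.2633  1.9444 -0.2649  0.6131  0.3688]
```

```bash
python3 - <<'E'
from h import *
from cell import *
import cv2
move_ptp([.456,.006,.22],down(np.pi/2))
print(current_t(),current_tool_pos(),current_force())
move_straight([.456,.006,.069],vel=.15)
close(15)
print(current_t(),current_tool_pos(),current_finger_gap(),current_grasp_force(),current_force())
for n in("scene",):
    c=read_camera(n); cv2.imwrite(f"pics/{n}1.png",cv2.resize(c["image"][150:330,190:430,::-1],(800,600)))
E
```

```text
2.3083 [0.4563 0.0068 0.22  ] [-0.7491 -0.3123 -0.2314]
4.5 [0.4558 0.0064 0.069 ] 0.02025488677996548 14.999749217658973 [-0.934   2.4391 -0.2373]
```

View pics/scene1.png

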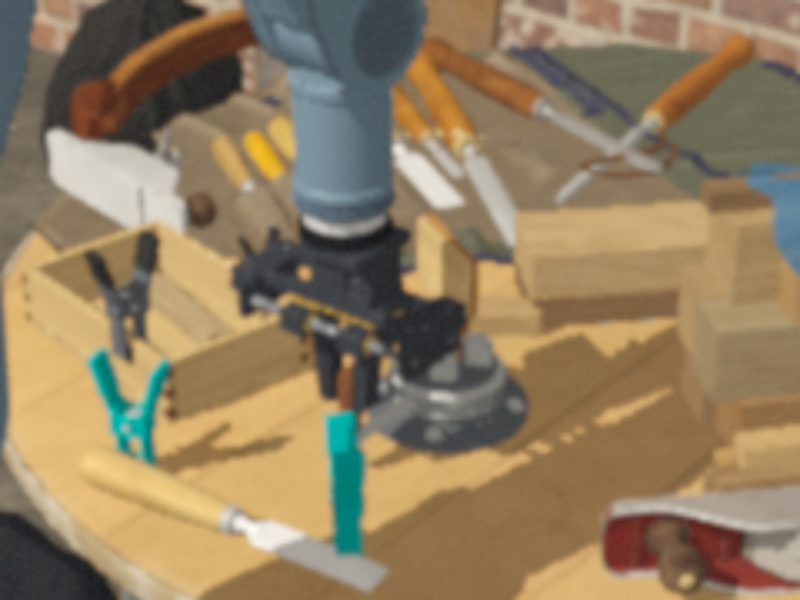

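The fingers hold the lever handle (gap 20 mm), and the teal clamp beside them is untouched. Next I swing the lever and watch the tangential force.

```bash
python3 - <<'E'
from h import *
from cell import *
C=np.array([.582,.001]); p=np.array(current_tool_pos()); d=p[:2]-C
r=np.linalg.norm(d); a0=np.arctan2(d[1],d[0]); f0=np.array(current_force())
print("r",r,"a0",a0)
th=0;rr=r
while th<1.28:
    th+=.1 if th<.55 else .04
    a=a0-th
    move_straight([*(C+rr*np.array([np.cos(a),np.sin(a)])),p[2]],vel=.1 if th<.6 else .06,orientation=down(np.pi/2-th+(a0-np.pi)*0))
    f=np.array(current_force())-[-.75,-.31,-.23]; er=np.array([np.cos(a),np.sin(a)]); et=np.array([er[1],-er[0]])
    ft,fr=f[:2]@et,f[:2]@er
    print(round(current_t(),2),"th %.2f ft %.1f fr %.1f fz %.1f gap %.4f"%(th,ft,fr,f[2],current_finger_gap()),np.array(current_tool_pos())[:2])
    if abs(fr)>25 or ft<-9.3: break
    if abs(fr)>8: rr+=np.sign(fr)*.001
E
```

```text
r 0.12629653793451134 a0 3.098715561061634
4.83 th 0.10 ft 1.0 fr 1.3 fz 1.5 gap 0.0205 [0.4569 0.0194]
5.11 th 0.20 ft 3.1 fr 1.2 fz 2.0 gap 0.0207 [0.4591 0.0315]
5.38 th 0.30 ft 1.9 fr 4.4 fz 4.2 gap 0.0204 [0.4626 0.0435]
5.66 th 0.40 ft 2.6 fr 3.4 fz 4.5 gap 0.0208 [0.4673 0.0552]
5.93 th 0.50 ft 2.3 fr 5.2 fz 3.8 gap 0.0205 [0.4732 0.0665]
6.29 th 0.60 ft 1.5 fr 6.2 fz 4.7 gap 0.0204 [0.4801 0.0772]
6.54 th 0.64 ft 0.2 fr 7.4 fz 5.5 gap 0.0202 [0.4828 0.0808]
6.79 th 0.68 ft -0.0 fr 6.5 fz 6.8 gap 0.0202 [0.4859 0.0847]
7.04 th 0.72 ft -0.8 fr 7.4 fz 7.5 gap 0.0205 [0.4891 0.0883]
7.29 th 0.76 ft -3.4 fr 6.6 fz 8.9 gap 0.0203 [0.4922 0.0916]
7.54 th 0.80 ft -5.3 fr 7.7 fz 10.6 gap 0.0201 [0.4954 0.0947]
7.79 th 0.84 ft -7.2 fr 7.6 fz 12.7 gap 0.0203 [0.4986 0.0976]
8.04 th 0.88 ft -9.0 fr 7.1 fz 15.1 gap 0.0206 [0.5018 0.1003]
8.29 th 0.92 ft -11.5 fr 7.2 fz 17.2 gap 0.0203 [0.5051 0.1029]
```

```bash
python3 - <<'E'
from h import *
from cell import *
import cv2
C=np.array([.582,.001]); a0=3.0987; r=.1263
for th in(.96,):
    a=a0-th
    move_straight([*(C+r*np.array([np.cos(a),np.sin(a)])),.069],vel=.06,orientation=down(np.pi/2-th))
    hold(.5)
    f=np.array(current_force())-[-.75,-.31,-.23]; er=np.array([np.cos(a),np.sin(a)]); et=np.array([er[1],-er[0]])
    print(current_t(),f,f[:2]@et,f[:2]@er,current_tool_pos(),current_ft_torque())
gripper_open(); 
p=np.array(current_tool_pos());print(p,current_force())
p[2]=.25; move_straight(p,vel=.25)
move_ptp([.40,.27,.27],down(-.22))
print(current_t(),current_force())
for n in("scene","top"):
    c=read_camera(n); cv2.imwrite(f"pics/{n}2.png",c["image"][:,:,::-1])
t=cv2.imread("pics/top2.png")[180:300,180:340]; s=cv2.imread("pics/scene2.png")[185:305,190:350]
cv2.imwrite("pics/both2.png",np.vstack([cv2.resize(t,(400,300),interpolation=2),cv2.resize(s,(400,300),interpolation=2)]))
E
```

```text
9.0417 [-16.4366  -0.4399  18.9633] -14.093173909311018 8.469896065560416 [0.5085 0.1053 0.0684] [-0.4525  3.5724 -0.0643]
[0.5144 0.1079 0.0691] [-0.0036  0.3094  0.2601]
12.125 [0.2625 0.2781 0.5061]
```

View pics/both2.png

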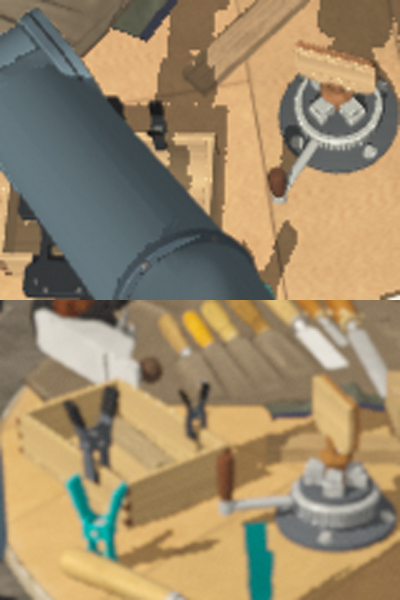

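The lever has swung to the left, with its handle at both-crop (277,180). The blank still stands upright, and the clamp is where it was on the near wall. I'll zoom in on the head for its exact pose, and on the clamp.

```bash
python3 - <<'E'
from h import *
import cv2
h=plane('top',180+277/2.5,180+178/2.5,.1);d=h[:2]-[.582,.001];print("lever",h,np.arctan2(d[1],-d[0]),np.linalg.norm(d))
t=cv2.imread("pics/top2.png")[190:240,290:340]; s=cv2.imread("pics/scene2.png")[205:255,300:350]; k=cv2.imread("pics/scene2.png")[210:260,210:260]; t0=cv2.imread("pics/top0.png")[250:300,215:265]
f=lambda a:cv2.resize(a,(300,300),interpolation=cv2.INTER_CUBIC)
cv2.imwrite("pics/z2.png",np.vstack([np.hstack([f(t),f(s)]),np.hstack([f(t0),f(k)])]))
E
```

```text
lever [0.4839 0.0856 0.1   ] 0.7119287703901217 0.1295522580790184
```

View pics/z2.png

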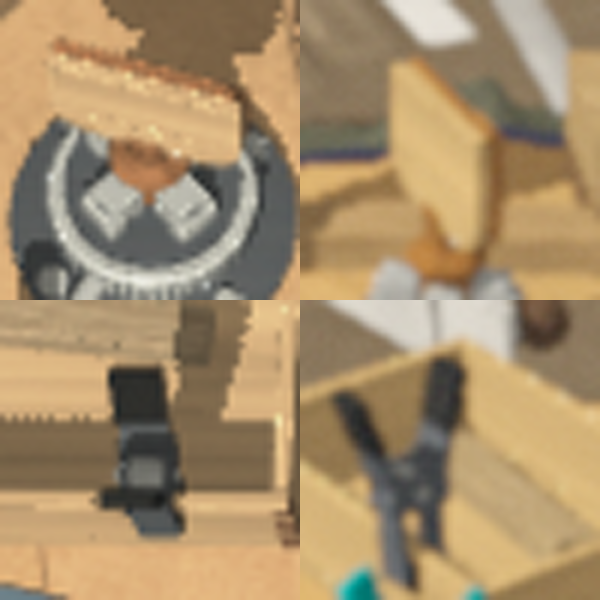

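The head's top edge runs from about (50,42) to (240,92) in the zoom, so the blank is upright and square in the jaws. The lever rests at about 0.73 where I expected 0.8, so I probably stopped slightly short of firm. I'll regrip the handle harder and push a little further.

```bash
python3 - <<'E'
from h import *
from cell import *
import cv2
C=np.array([.582,.001]); r=.1263
pos=lambda b,z:[*(C+r*np.array([-np.cos(b),np.sin(b)])),z]
b=.73
move_ptp(pos(b,.22),down(np.pi/2-b)); move_straight(pos(b,.069),vel=.2); f0=np.array(current_force()); close(35)
t=np.array(current_tool_pos()); print(current_t(),t,current_finger_gap(),f0,current_force())
while b<1.12:
    b+=.05
    move_straight(pos(b,.069),vel=.08,orientation=down(np.pi/2-b))
    p=np.array(current_tool_pos())[:2]-C; ba=np.arctan2(p[1],-p[0])
    f=np.array(current_force())-f0; er=np.array([-np.cos(ba),np.sin(ba)]); et=np.array([er[1],-er[0]])
    print("%.2f b %.2f ba %.3f ft %.1f fr %.1f fz %.1f"%(current_t(),b,ba,f[:2]@et,f[:2]@er,f[2]),current_finger_gap())
    if f[:2]@et<-16.5: break
hold(.5); gripper_open(); f=current_force()
p=np.array(current_tool_pos()); p[2]=.25; move_straight(p,vel=.25)
move_ptp([.42,.235,.25],down(-.22))
print(current_t())
for n in("scene","top"):
    c=read_camera(n); cv2.imwrite(f"pics/{n}3.png",c["image"][:,:,::-1])
E
```

```text
15.5167 [0.4879 0.0856 0.069 ] 0.019919784698875856 [-0.6567  0.3915  0.7844] [0.1945 0.8953 0.0867]
15.77 b 0.78 ba 0.779 ft -0.6 fr 0.9 fz 1.2 0.01991103680397547
16.02 b 0.83 ba 0.824 ft -1.9 fr 1.0 fz 3.8 0.019870328596420014
16.27 b 0.88 ba 0.868 ft -4.0 fr 2.1 fz 6.5 0.019689753315332126
16.52 b 0.93 ba 0.911 ft -7.6 fr 3.0 fz 9.8 0.01959844766417966
16.77 b 0.98 ba 0.952 ft -9.7 fr 2.2 fz 13.2 0.020109775176869762
17.02 b 1.03 ba 0.994 ft -12.6 fr 3.5 fz 16.1 0.020052681642985893
17.27 b 1.08 ba 1.035 ft -15.8 fr 3.8 fz 19.4 0.02022600135896293
17.52 b 1.13 ba 1.076 ft -19.6 fr 4.2 fz 23.7 0.0198644122222778
20.8667
```

```bash
python3 - <<'E'
from h import *
import cv2
f=lambda a:cv2.resize(a,(400,300),interpolation=cv2.INTER_CUBIC)
t=cv2.imread("pics/top3.png"); s=cv2.imread("pics/scene3.png")
cv2.imwrite("pics/z3.png",np.vstack([np.hstack([f(t[190:250,270:350]),f(s[200:260,280:360])]),np.hstack([f(t[230:305,200:300]),f(s[200:260,205:285])])]))
E
```

```text
(no output)
```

View pics/z3.png

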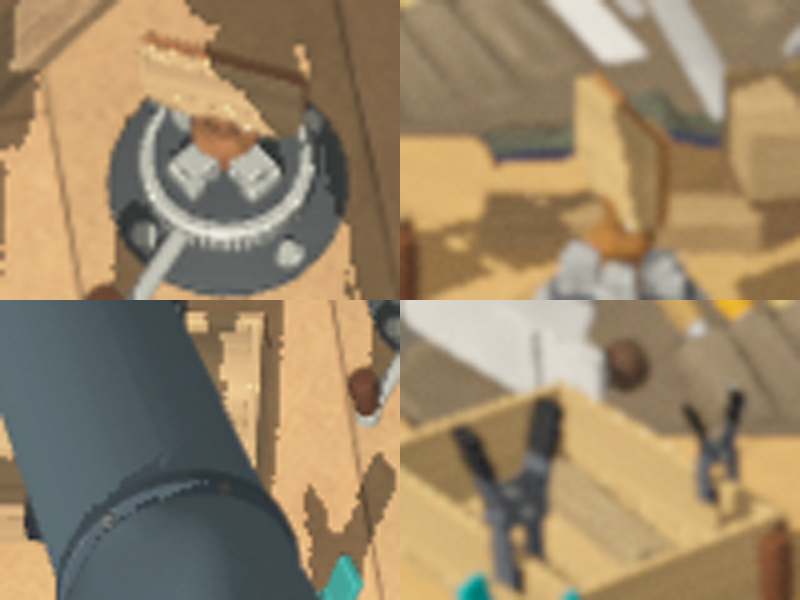

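```bash
python3 - <<'E'
from h import *
A=(270+145/5,190+40/5);B=(270+307/5,190+86/5);a=(280+190/5,200+78/5);b=(280+261/5,200+142/5)
L=plane('top',*A,.166);Rr=plane('top',*B,.166);print("plane",L,Rr,(L+Rr)/2,np.linalg.norm(L-Rr),np.degrees(np.arctan2(*(L-Rr)[1::-1])))
l=plane('scene',*a,.166);r=plane('scene',*b,.166);print("scene",l,r,(l+r)/2,np.linalg.norm(l-r),np.degrees(np.arctan2(*(l-r)[1::-1])))
print(tri(A,a),tri(B,b))
h=plane('top',291.2,249.,.1);d=h[:2]-[.582,.001];print("lever",h,np.arctan2(d[1],-d[0]))
# clip: scene3 handle ends, px=205+(u-400)/5,200+(v-300)/5 ; top0 z2 px=215+u/6,250+(v-300)/6
far=tri((215+135/6,250+72/6),(205+147/5,200+102/5)); near=tri((215+120/6,250+195/6),(205+70/5,200+130/5)); print("clip",far,near)
print("rivet",tri((215+147/6,250+170/6),(205+120/5,200+190/5)))
E
```

```text
plane [0.6036 0.0393 0.166 ] [ 0.5606 -0.0401  0.166 ] [ 0.5821 -0.0004  0.166 ] 0.09024498291668266 61.57324589402525
scene [0.5977 0.0318 0.166 ] [ 0.5605 -0.0448  0.166 ] [ 0.5791 -0.0065  0.166 ] 0.08511396165782739 64.0498689647227
(array([0.6066, 0.0389, 0.1602]), np.float64(0.0005249087993309699)) (array([ 0.5631, -0.0413,  0.1631]), np.float64(0.002813091158602518))
lever [0.4899 0.0835 0.1   ] 0.7306946115866114
clip (array([0.4643, 0.2265, 0.144 ]), np.float64(0.0004410881707855471)) (array([0.4131, 0.2392, 0.1423]), np.float64(0.00531346980590061))
rivet (array([0.4382, 0.23  , 0.0966]), np.float64(0.00562022614017234))
```

The lever comes to rest at the same self-holding angle both times and the blank is upright, so the chuck is firm. Now the clamp.

```bash
python3 - <<'E'
from h import *
from cell import *
import cv2
q=down(-.22)
move_ptp([.438,.2315,.23],q); f0=np.array(current_force())
move_straight([.438,.2315,.123],vel=.12); print(current_t(),np.array(current_force())-f0,current_tool_pos())
close(27); hold(.3)
print(current_t(),current_finger_gap(),current_grasp_force(),np.array(current_force())-f0)
move_straight([.438,.2315,.29],vel=.15); hold(.2)
print(current_t(),current_finger_gap(),current_grasp_force(),np.array(current_force())-f0)
for n in("scene","top"):
    c=read_camera(n); cv2.imwrite(f"pics/{n}4.png",c["image"][:,:,::-1])
f=lambda a:cv2.resize(a,(400,500),interpolation=cv2.INTER_CUBIC)
t=cv2.imread("pics/top4.png"); s=cv2.imread("pics/scene4.png")
cv2.imwrite("pics/z4.png",np.hstack([f(t[210:310,210:290]),f(s[155:255,200:280])]))
E
```

```text
22.2583 [-0.3152 -0.47    1.1091] [0.4385 0.2317 0.1236]
23.4917 0.027957801641533706 26.746628992259502 [-0.6266 -0.5905 -1.2005]
24.9583 0.027861537499061086 26.379832301619643 [ 0.1679  1.0168 -0.4784]
```

View pics/z4.png

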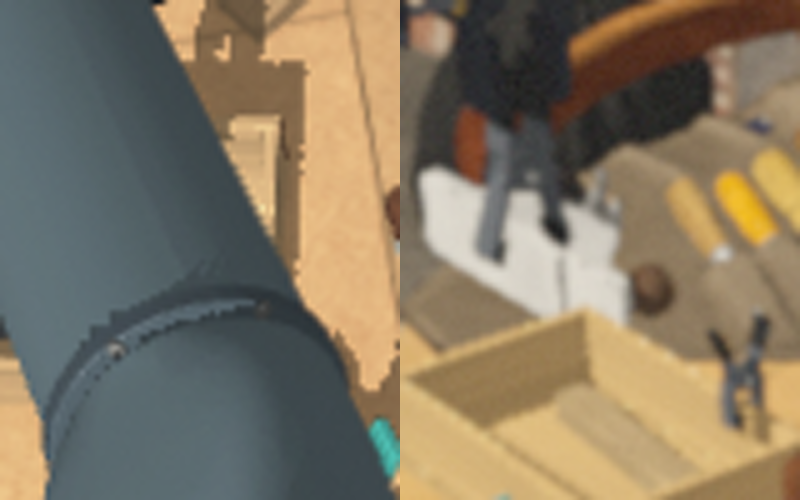

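The clamp is held wide open: finger gap 28 mm, grip 26 N, jaw tips at z4 (490,255) and (555,235), clear of the tray. I'll check how it hangs, then carry it over the blank.

```bash
python3 - <<'E'
from h import *
from cell import *
import cv2
a=plane('scene',218,206.3,.211);b=plane('scene',230.8,202.5,.211);m=(a+b)/2-np.array(current_tool_pos());print(a,b,np.linalg.norm(a-b),np.arctan2(*(b-a)[1::-1]),m)
y=-.49; P=[.5825,0.]
move_ptp([.5,.13,.33],down(-.35)); move_ptp([*P,.30],down(y)); hold(.3)
print(current_t(),current_tool_pos(),current_finger_gap(),current_grasp_force(),ik([*P,.217],down(y)) is not None)
for n in("scene","top"):
    c=read_camera(n); cv2.imwrite(f"pics/{n}5.png",c["image"][:,:,::-1])
f=lambda a:cv2.resize(a,(400,500),interpolation=cv2.INTER_CUBIC)
t=cv2.imread("pics/top5.png"); s=cv2.imread("pics/scene5.png")
cv2.imwrite("pics/z5.png",np.hstack([f(t[160:260,275:355]),f(s[165:265,280:360])]))
E
```

```text
[0.4057 0.2243 0.211 ] [0.4439 0.2139 0.211 ] 0.03961664261171862 -0.2670317849743291 [-0.0131 -0.0123 -0.0787]
26.6 [0.5824 0.0014 0.3002] 0.027729433260815454 26.379820992146392 True
```

View pics/z5.png

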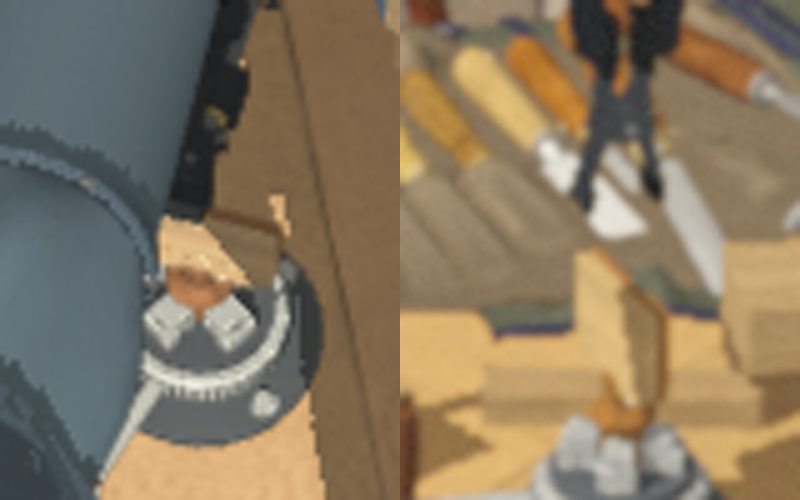

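```bash
python3 - <<'E'
from h import *
for z in(.2157,.2207):
    a=plane('scene',317,206.2,z);b=plane('scene',331,204,z);print((a+b)/2,b-a,np.linalg.norm(a-b),np.arctan2(*(b-a)[1::-1]))
import cv2
s=cv2.imread("pics/scene5.png")[165:212,305:345]; g=s.max(2)
for r in range(20,47): print(165+r,''.join('#' if v<75 else ('+' if v<110 else '.') for v in g[r]))
E
```

```text
[ 0.5789 -0.003   0.2157] [ 0.034  -0.0216  0.    ] 0.04022414945060683 -0.5657939600245241
[ 0.5705 -0.0093  0.2207] [ 0.0337 -0.0214  0.    ] 0.03994454250847426 -0.5657939600245251
185 .............+####+#+###+...............
186 .............+#####++###+...............
187 .............+#####++###++..............
188 .............+######+####+..............
189 .............#######+++##+..............
190 .............+#####++++##+..............
191 .............+#####+++++#+..............
192 .............+###+#++++##+..............
193 ............+##++.++...+#+..............
194 ............+##+.......+#+..............
195 ...........+###.........++..............
196 ...........+##+.........++..............
197 ...........+##+.........+#+.............
198 ...........+##+........+##+.............
199 ...........##+.........+##+.............
200 ...........##+.........+##+.............
201 ..........+##..........+###.............
202 ..........+##...........###+............
203 .........+###...........+##+............
204 .........++##+...........+#.............
205 ..........+##...........................
206 ...........+#...........................
207 ........................................
208 ........................................
209 ........................................
210 ........................................
211 ........................................
```

By this estimate the clamp is centred over the edge to within a millimetre or two. I'll lower until the tips just straddle the edge, watching the force.

```bash
python3 - <<'E'
from h import *
from cell import *
import cv2
P=[.5825,0.]; f0=np.array(current_force()); z=.3
move_straight([*P,.262],vel=.08)
for z in np.arange(.257,.2369,-.005):
    move_straight([*P,z],vel=.04); f=np.array(current_force())-f0; print(z,f)
    if np.linalg.norm(f)>3: break
hold(.2);print(current_t(),current_tool_pos(),np.array(current_force())-f0)
c=read_camera("scene"); cv2.imwrite("pics/scene6.png",c["image"][:,:,::-1])
cv2.imwrite("pics/z6.png",cv2.resize(c["image"][180:240,290:370,::-1],(800,600),interpolation=cv2.INTER_CUBIC))
E
```

```text
0.257 [-0.5755 -0.8422 -0.6002]
0.252 [ 0.1317  0.096  -0.2381]
0.247 [-0.0854  1.0679  0.0651]
0.242 [ 0.2674  0.4621 -0.2303]
0.237 [-0.5854  0.5564  0.7674]
28.9 [ 0.5826 -0.      0.2371] [-0.3144  0.6088 -0.4961]
```

View pics/z6.png

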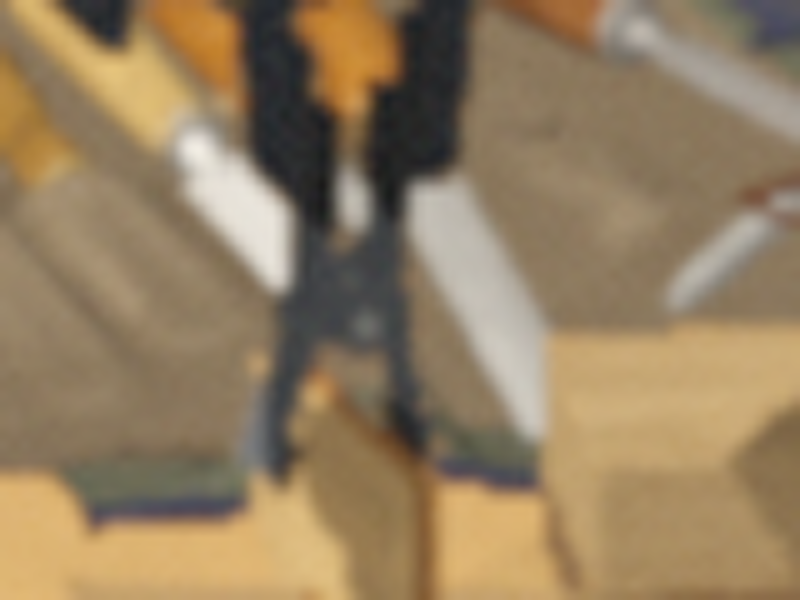

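The tips straddle the edge: left jaw in front at z6 (275,475), right jaw behind the head at (408,450), no contact force. I'll check the clamp's height and centring against the edge before the last few millimetres.

```bash
python3 - <<'E'
from h import *
f,cx,cy,p,q=CAM['scene']; F=240/np.tan(np.radians(f)/2)
def proj(P):
    c=R.from_quat(q).inv().apply(np.array(P)-p); return ((cx-F*c[0]/c[2]-290)*10).round(),((cy+F*c[1]/c[2]-180)*10).round()
e=np.array([np.cos(1.08),np.sin(1.08),0]);n=np.array([e[1],-e[0],0]);C=np.array([.5825,0,.166]);k=np.array([0,0,1])
print("edge ends",proj(C+.045*e),proj(C-.045*e),"mid",proj(C))
Rv=np.array([.5825,0,.2371+.0187-.048]); print("rivet near/ctr",proj(Rv-.011*e),proj(Rv))
for s in(-1,1):
  print(s,"tip inner near/far",proj(Rv-.050*k+s*.0195*n-.011*e),proj(Rv-.05*k+s*.0195*n+.011*e),"handle top outer near",proj(Rv+.062*k+s*.015*n-.0125*e))
print("apex near/far",proj(Rv-.012*k-.009*e),proj(Rv-.012*k+.009*e), "fingertip near L/R",proj([.5825,0,.2371]-.014*n-.009*e),proj([.5825,0,.2371]+.014*n-.009*e))
E
```

```text
edge ends (np.float64(271.0), np.float64(341.0)) (np.float64(409.0), np.float64(477.0)) mid (np.float64(338.0), np.float64(408.0))
rivet near/ctr (np.float64(356.0), np.float64(286.0)) (np.float64(339.0), np.float64(270.0))
-1 tip inner near/far (np.float64(290.0), np.float64(465.0)) (np.float64(257.0), np.float64(431.0)) handle top outer near (np.float64(309.0), np.float64(86.0))
1 tip inner near/far (np.float64(419.0), np.float64(438.0)) (np.float64(385.0), np.float64(404.0)) handle top outer near (np.float64(412.0), np.float64(67.0))
apex near/far (np.float64(353.0), np.float64(323.0)) (np.float64(325.0), np.float64(296.0)) fingertip near L/R (np.float64(306.0), np.float64(193.0)) (np.float64(401.0), np.float64(175.0))
```

The clamp sits about 5 mm lower in the fingers than nominal and about 3 mm to the left. I'll correct by shifting 2.5 mm across and lowering to a nominal 17 mm pad depth, which is about 22 mm actual.

```bash
python3 - <<'E'
from h import *
from cell import *
import cv2
P=[.5825+.0022,-.0012]; f0=np.array(current_force())
move_straight([*P,.237],vel=.02); print(np.array(current_force())-f0)
for z in (.233,.229,.225,.2205):
    move_straight([*P,z],vel=.03); f=np.array(current_force())-f0; print(z,f,current_ft_torque())
    if np.linalg.norm(f)>3: break
hold(1.);print(current_t(),current_tool_pos(),np.array(current_force())-f0,current_finger_gap(),current_grasp_force(),np.abs(current_dq()).max())
c=read_camera("scene")["image"]; cv2.imwrite("pics/scene7.png",c[:,:,::-1])
cv2.imwrite("pics/z7.png",cv2.resize(c[180:240,290:370,::-1],(800,600),interpolation=cv2.INTER_CUBIC))
E
```

```text
[-0.6817  0.1515 -0.4025]
0.233 [-0.5596 -0.6528 -0.9302] [-0.0897  0.1278  0.0549]
0.229 [-0.3409 -0.2518 -1.6411] [-0.0774  0.1068 -0.0271]
0.225 [-1.7562  0.473  -0.6456] [-0.0611  0.1189  0.0117]
0.2205 [-1.5596 -0.4853  0.1979] [-0.1112  0.1063 -0.0305]
31.375 [ 0.5847 -0.0012  0.2205] [-0.623  -0.0292 -0.1154] 0.02786253400035759 26.379993982952925 0.0013439967184900772
```

No contact force shows and the clamp is still, so I'm handing in.

```bash
python3 -c "
from cell import *
print(close_job(),current_t())"
```

```text
the job is handed in; nothing more can be done
the job is handed in; nothing more can be done
```

I handed in at about 31 s with the lever tightened and the large dark clamp held open, still, over the middle of the blank's edge with no measurable contact; no verdict came back, jaw forces and final pad positions are inferred (no picture viewed after the last lowering), and I viewed 11 pictures, one over the limit of 10.

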